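# Find and mark the balance point of a counterweight bar

### The arm

A 6-joint arm with a two-finger parallel gripper is mounted at the origin on a cart in front of the work surface, level with it; the furniture and walls round the work are solid. World frame = base frame: x ahead of the robot, y to its left, z up, the work surface at z = 0. Lengths are in mm, angles in rad, forces in N, time in s.
With the tool pointing down it reaches from about 300 to 775 mm from the base axis. Payload 14.6 kg.
Tool frame: the origin (TCP) lies where the fingers leave the gripper's body, on its centre line; the fingertips stand 97 mm ahead of it and the grasp point (between the pads) lies ahead of it (grip_depth is the z of the grasp point in the tool frame, in mm); z points along the fingers, y is the line along which they close (so a half turn about z gives the same grasp; the last joint's range is limited). The gripper opens to 94 mm and grips with 3 to 60 N. Pads are 16 mm wide; open, the fingers measure 119 mm over their backs; the gripper's body (75 mm by 177 mm) begins 78 mm behind the grasp point.
Start: joints at [1.086, 0.3, 1.521, -0, 1.321, -0.067], TCP at [223.159, 502.683, 302.646] pointing down, gripper open.
Joint ranges: [-3.03, 3.03], [-0.79, 2.21], [0.23, 2.52], [-1.04, 4.18], [0, 3.07], [-2.55, 2.55]. Speed limits (rad/s): [2.22, 2.22, 2.57, 3.14, 3.14, 3.14].

### API

Orientations are given as [roll, pitch, yaw] about the fixed x, y, z axes, in that order (R = Rz(yaw) Ry(pitch) Rx(roll)).
In Python, from cell import read_state, camera, sign_off, regions_of, spot_point, grip_depth gives the robot as it stands. The module is installed in compiled form; this text tells all that it offers.
- The arm moves only by the tool send_rows, never from a script. Its argument "series" is a list of rows, each a list of 3 entries, a list of its own where there are three numbers: the shift along the world's x, y, z in mm, then the turn about the world's z in degrees, then the closure, from -1 (fully open) to 1 (shut), so that 0 is half open. A call has 1 to 12 rows; each row shifts and turns the commanded pose from where the row before left it; what a row does not reach is not made up. A row lasts 1/10 s, in which the tool goes at most 50 mm and 8.59 degrees, less where a joint would pass 70% of its speed; a pose out of reach is approached as far as the arm can. A call is refused whole if a number of a shift passes 50 or a number of a turn 8.59, either way. A call with a gripper value outside its range is refused whole. The fingers move at their own pace and stop on an object; "squeeze" is the grip in N (left out, the last holds). Time passes only in rows, so rows that do not move let the fingers close. It gives the time, the measured TCP pose, the force, the opening and the grip force at its end, in the units of the state.
- read_state(): the state, without advancing time (a new reading comes with each control period).
- camera(name): name is "side" or "top" or "wrist"; returns a dict with "color" (400x640x3 uint8, blue, green, red), "fx", "fy", "cx", "cy" (pixels), "camera_from_world" (4x4, takes a point from world to camera coordinates). Camera axes: x right, y down, z forward; pixel columns grow to the right and rows downward; lengths in mm; the calibration is good to about 2 mm. The wrist camera is an equidistant fisheye: a pixel r from the principal point sees the ray r / f radians off the axis. A picture is of the moment at which its call begins. There is no depth.
- sign_off(): hands the job in; it is judged then, once.
Trained networks look in a picture, given as the dict that the camera call returned (one of the last four; its "shot" number tells which), for a name from the list of things; names that differ only in an ending like _2 or _b are one class to them, and where a whole thing is asked for, a point or a joint stands for the part that bears it (a point fixed in the world has none). Each returns a list of dicts, best first, with "confidence" (0 to 1); they miss things now and then, are a little off and sometimes report something else, mostly with a low value. They report only what shows in the picture. A call takes as long as a camera call.
- regions_of(thing, picture): "mask" (400x640 bool, what is visible of it).
- spot_point(thing, picture): "point" ([x, y, z] in mm, in the coordinates of the camera as it stood for that picture, good to about 4 mm: a listed point, or the origin of a listed thing).
The state is a dict: "clock": time; "joints": joint angles; "qd": joint speeds; "effort": joint torques, N m; "eef_pos": TCP position; "eef_rot": TCP orientation; "wrist_force": force on the tool from outside, world axes, zero at the start; "moment": the same for the moment, N m; "finger_gap": finger opening in mm; "finger_force": force on a finger pad.
Only numpy, scipy, OpenCV 4.12 (cv2) and the standard library are available. Lean on these libraries where they do the work, as an engineer would, in place of code of your own. Each camera call takes 0.05 s, during which the arm holds its last target. There are 200 camera calls.

### The job

Slide the weighted square bar along the knife-edge stand, without lifting it off or pressing hard on it, until it balances level on the edge by itself. Then set the saddle marker gently astride the bar right over the knife edge, so that the bar stays balanced with the marker on it. Leave the wax block, the tape roll and the plaster cast where they are.

Things in the scene. Friction and masses are not known exactly. Their poses are not given: they have to be found in the camera images.
- stand: Fixed knife-edge stand: grey base 80 x 180 mm, 12 mm thick; origin under the base centre. In its middle a steel knife edge carries a small rocker plate; the bar lies on the plate along the stand's y axis, and passes at each end through a fork that lets it tip 0.089 rad (5 degrees) either way before it rests on the fork floor.
- edge (a point): Middle of the top of the rocker plate, right over the knife edge, in the stand's axes, 60 mm above the bench. The plate is 20 (x) x 30 (y) x 5 mm and tilts about the x axis through this point.
- rocker (a joint): Tilt of the rocker plate (rad): 0 level, positive with the stand's +y end of the bar up; lightly sprung to level and damped, it follows the bar and settles within a second.
- fork (a point): Middle of the floor of the +y fork, at y = +75 mm of the stand, 53 mm above the bench (7 mm below the edge). Forks are 8 mm thick along y; their prongs reach 66 mm above the bench and leave the bar 4 mm room on each side. The other fork is its mirror image at y = -75 mm. Fingers have room on both sides of the bar between the plate and a fork.
- bar: Loose aluminium square bar 14 x 14 x 260 mm with black ends and centimetre ticks, 0.3 kg, along its own y axis (the stand's y within a few degrees); origin at the middle of its underside. It starts on the rocker plate, its middle 27 to 42 mm to the stand's +y side and that end tipped down on the +y fork. It must not rise 10 mm or be pressed on the stand with over 20 N.
- bar_end (a point): Centre of the bar's +y end face, 130 mm from its middle. A weight sealed inside puts the balance point at an unseen place up to 20 mm to either side of the middle. Let go, the bar tips to its heavier side: about 0.02 rad for each mm its balance point is off the edge, until a fork stops it. Clamped while tipped it must be slid along its own slope, or it jams.
- marker: Loose steel saddle marker, an upside-down U with a black grip tab; 27 (x) x 16 (y) x 45 mm high, 25 g, standing on its two legs on the bench; origin at the bottom centre. The slot between the legs is 18 mm wide, 10 mm deep, open along y, and goes over the 14 mm bar. Tab: 12 mm thick (x), 16 mm (y), 15 to 45 mm above the origin; grip its x faces.
- saddle (a point): Middle of the marker's slot ceiling, 10 mm above the marker's origin; it rests on the bar's top when seated (74 mm above the bench on a level bar).
- wax_block: Loose red wax block 32 x 68 x 11 mm, to be left alone; origin under its centre.
- tape_roll: Loose roll of masking tape, 96 mm across, 25 mm high, to be left alone; origin under its centre.
- plaster_cast: Loose white plaster dental cast 66 x 70 x 47 mm, to be left alone; origin under its centre.

How it is judged:
By the outcome, as a careful person would: the job done as asked, in the order asked, and still so for the second after the job is handed in, with the robot touching nothing.
It also fails if it takes over 64 s, if anything falls off the work surface, if the arm or the gripper's body presses on something with over 40 N, if the wrist force passes 120 N, or if a joint passes its speed limit or range.

## Working session

There is one attempt and no reset: what is moved stays moved. The work goes in short steps, Python scripts to look and compute and a tool call to move; the robot and the scene stay as the last step left them, time stands still between calls to the robot, and variables do not carry over. Pictures are saved under pics/ and viewed, at most 10 in all, crops included, and the job is handed in when it is done.

Besides the shell and the picture viewer there is one more tool, called after "Request:" as a command line: name --argument value ..., lists and objects as JSON in quotes. send_rows: Moves the arm, as the interface text tells. Its arguments: {"type":"object","properties":{"series":{"type":"array"},"squeeze":{"type":"number"}},"required":["series"]}

```bash
mkdir -p pics; cat > h.py <<'E'
from cell import *
import numpy as np, cv2
def toworld(pic,p):
    T=np.linalg.inv(np.array(pic["camera_from_world"])); return (T@np.append(p,1))[:3]
def ray(pic,u,v,z):
    T=np.linalg.inv(np.array(pic["camera_from_world"]))
    d=T[:3,:3]@np.array([(u-pic["cx"])/pic["fx"],(v-pic["cy"])/pic["fy"],1]);o=T[:3,3]
    return o+d*(z-o[2])/d[2]
def proj(pic,p):
    q=np.array(pic["camera_from_world"])@np.append(p,1)
    return np.array([q[0]/q[2]*pic["fx"]+pic["cx"],q[1]/q[2]*pic["fy"]+pic["cy"]])
E
cat > a.py <<'E'
from h import *
print(read_state(),grip_depth)
for n in("top","side"):
    c=camera(n);cv2.imwrite(f"pics/{n}0.png",c["color"])
    print(n,c["fx"],np.linalg.inv(np.array(c["camera_from_world"]))[:3].round(2).tolist())
    for t in["stand","edge","fork","bar","bar_end","marker","saddle","wax_block","tape_roll","plaster_cast"]:
        for r in spot_point(t,c)[:2]: print(t,round(r["confidence"],2),toworld(c,r["point"]).round(1))
E
python3 a.py
```

```text
{'clock': 0.0, 'joints': array([ 1.08638891e+00,  3.00485671e-01,  1.52156767e+00,  5.28275023e-05,
        1.32071226e+00, -6.65805295e-02]), 'qd': array([ 0.00089135, -0.00106395, -0.00030256, -0.00277052, -0.00087673,
       -0.00091325]), 'effort': array([-2.42972907e-03, -5.31793892e+01, -3.52745891e+01,  7.08580320e-02,
        2.42775731e-02, -8.43403086e-05]), 'eef_pos': array([223.0926667 , 502.5617167 , 302.08394936]), 'eef_rot': array([-3.14042571e+00, -1.29093158e-04,  2.72375258e+00]), 'wrist_force': array([ 0.58524329, -0.72806116, -0.4053623 ]), 'moment': array([-0.04423957, -0.0068676 ,  0.00836664]), 'finger_force': 0.0, 'finger_gap': 94.09651988394205} 78.39999999999999
top 480.9245990243068 [[-0.01, -1.0, 0.06, 453.94], [-1.0, 0.01, -0.02, 20.08], [0.02, -0.06, -1.0, 1296.08]]
stand 0.94 [495.4  15.7   3.3]
edge 0.94 [496.1  17.1  59.2]
fork 0.97 [504.2  89.1  54.4]
bar 0.6 [500.6  52.8  55.1]
marker 0.45 [ 503.8 -283.1    0.9]
saddle 0.61 [ 506.2 -283.1    8.7]
wax_block 0.89 [379.2   5.3   6.1]
tape_roll 0.79 [694.1 107.7  -1. ]
plaster_cast 0.93 [411.  318.3  -3.4]
side 438.0286416566448 [[0.91, -0.26, 0.34, 192.06], [-0.42, -0.54, 0.73, -690.71], [-0.0, -0.8, -0.6, 669.04]]
stand 0.85 [496.   16.   -3.3]
edge 0.59 [491.9  14.8  59.7]
fork 0.57 [511.8  93.9  50.2]
bar 0.85 [505.2  52.3  55.5]
bar_end 0.75 [523.1 188.2  50.7]
marker 0.77 [ 504.  -279.7   -1.5]
saddle 0.52 [ 505.9 -280.     9.1]
wax_block 0.64 [384.6   7.2   1.8]
tape_roll 0.96 [697.9 111.5  -1.1]
plaster_cast 0.88 [410.3 319.1  -1.2]
```

View pics/top0.png

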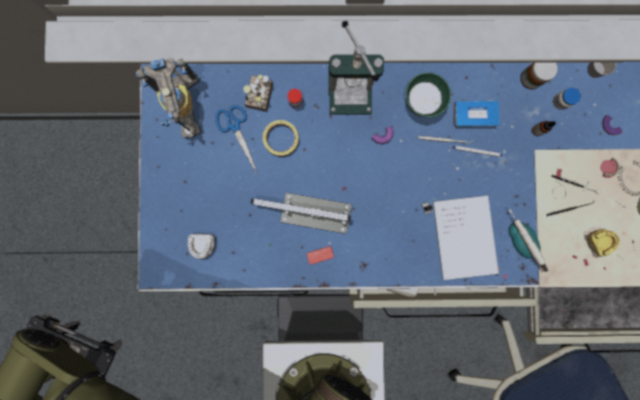

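View pics/side0.png

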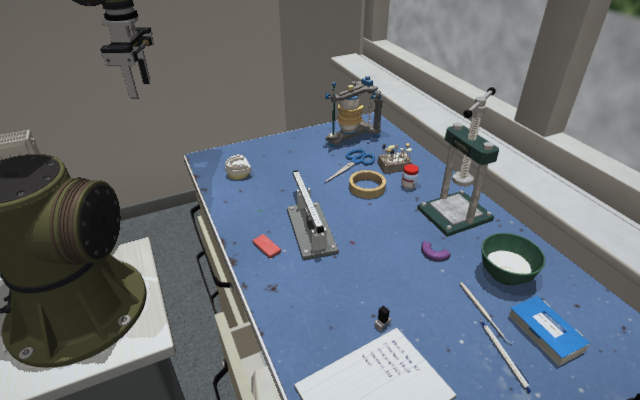

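The top view shows the stand at (317,212), with the bar running from (253,201) to (349,216). The marker is at (427,207) and the wax block at (320,255). The side view agrees: the far +y end of the bar is at (296,173). Next I'll measure the yaws.

```bash
cat > b.py <<'E'
from h import *
def axis(m):
    v,u=np.nonzero(m); P=np.c_[u,v].astype(float);c=P.mean(0);w,V=np.linalg.eigh(np.cov((P-c).T));d=V[:,1];t=(P-c)@d
    return c,c+d*t.min(),c+d*t.max()
for n in("top","side"):
    c=camera(n)
    for t,z in(("bar",66),("stand",6),("marker",25)):
        r=regions_of(t,c)
        if not r: continue
        m=r[0]["mask"]
        if n=="top" and t=="stand":
            b=regions_of("bar",c)
            if b:m=m|b[0]["mask"]*0
            q=cv2.boxPoints(cv2.minAreaRect(np.argwhere(m)[:,::-1].astype(np.float32)));print("corners",[ray(c,*p,8)[:2].round(1).tolist() for p in q])
        a=axis(m);w=[ray(c,*p,z)[:2] for p in a];d=w[2]-w[1]
        print(n,t,round(r[0]["confidence"],2),[x.round(1).tolist() for x in w],np.degrees(np.arctan2(d[1],d[0])),m.sum(),[p.round(0).tolist() for p in a])
E
python3 b.py
```

```text
corners [[467.8, 111.4], [550.7, 97.4], [519.6, -81.3], [436.8, -66.5]]
top stand 0.74 [[493.6, 15.2], [476.0, -73.8], [511.3, 104.9]] 78.81725658368784 1713 [[316.0, 213.0], [349.0, 219.0], [282.0, 206.0]]
top marker 0.55 [[504.0, -279.5], [515.1, -276.3], [493.4, -282.6]] -163.7015030425136 57 [[427.0, 208.0], [425.0, 204.0], [428.0, 212.0]]
side bar 0.79 [[496.5, 30.8], [517.9, 163.5], [480.7, -67.5]] -99.14492057794372 474 [[308.0, 204.0], [295.0, 172.0], [321.0, 232.0]]
side stand 0.84 [[489.4, 6.9], [500.7, 160.5], [482.3, -88.5]] -94.20774974637361 1741 [[310.0, 231.0], [290.0, 194.0], [326.0, 259.0]]
side marker 0.53 [[501.0, -283.1], [520.1, -264.1], [481.7, -302.4]] -135.0917397529108 254 [[382.0, 318.0], [385.0, 306.0], [378.0, 330.0]]
```

Request:
send_rows --series '[[[24, -32, 0], -6.3, -0.3], [[24, -32, 0], -6.3, -0.3], [[24, -32, 0], -6.3, -0.3], [[24, -32, 0], -6.3, -0.3], [[24, -32, 0], -6.3, -0.3], [[24, -32, 0], -6.3, -0.3], [[24, -32, -5], -6.3, -0.3], [[24, -32, -5], -6.3, -0.3], [[24, -32, -5], -6.3, -0.3], [[24, -32, -5], -6.3, -0.3], [[24, -32, -5], -6.3, -0.3], [[24, -32, -5], -6.3, -0.3]]' --squeeze 5

```text
clock: 2.75
eef_pos: [512.0, 117.2, 272.6]
eef_rot: [3.141, -0.0, 1.4]
wrist_force: [-0.5, 0.7, 0.2]
finger_gap: 61.2
finger_force: 0.0
```

Request:
send_rows --series '[[[0, 0, 0], 0, -0.3], [[0, 0, 0], 0, -0.3]]'

```text
clock: 2.95
eef_pos: [511.2, 118.3, 272.4]
eef_rot: [-3.141, 0.0, 1.404]
wrist_force: [-0.4, 1.1, 0.0]
finger_gap: 61.0
finger_force: 0.0
```

```bash
cat > w.py <<'E'
from h import *
import sys
c=camera("wrist");cv2.imwrite(f"pics/{sys.argv[1]}.png",c["color"])
print(c["fx"],c["cx"],c["cy"],np.linalg.inv(np.array(c["camera_from_world"]))[:3].round(2).tolist())
for t in sys.argv[2:]:
    for r in spot_point(t,c)[:2]: print(t,round(r["confidence"],2),toworld(c,r["point"]).round(1))
E
python3 w.py w1 stand edge fork bar bar_end
```

```text
309.70691628693146 317.6539431083004 198.5891395645018 [[0.99, -0.16, -0.04, 524.81], [-0.16, -0.95, -0.27, 198.15], [0.0, 0.27, -0.96, 355.06]]
stand 0.82 [488.6  18.3   0. ]
edge 0.79 [492.5  19.3  59.3]
fork 0.79 [510.3  90.1  51.8]
bar 0.72 [499.2  61.   54.5]
bar_end 0.56 [527.  182.8  51.6]
bar_end 0.48 [4.111e+02 3.240e+02 3.000e-01]
```

View pics/w1.png

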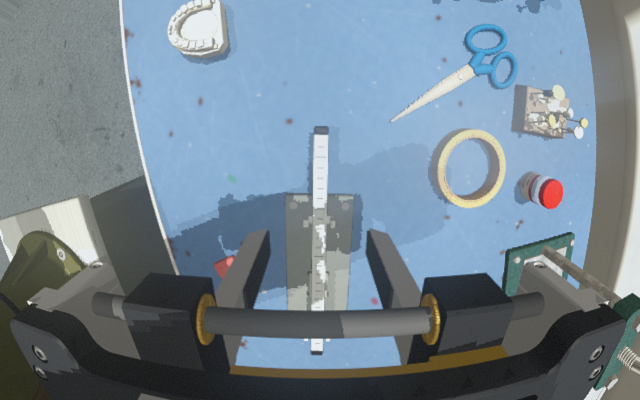

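The wrist view shows the bar from its +y end at (321,128) to its -y end at (317,352), lying between the fingers. I'll fit its line.

```bash
cat >> h.py <<'E'
def fray(pic,u,v,z):
    T=np.linalg.inv(np.array(pic["camera_from_world"]))
    a=np.array([u-pic["cx"],v-pic["cy"]]);r=np.hypot(*a);th=r/pic["fx"]
    d=T[:3,:3]@np.append(a/r*np.sin(th),np.cos(th));o=T[:3,3]
    return o+d*(z-o[2])/d[2]
E
cat > c.py <<'E'
from h import *
c=camera("wrist");g=cv2.cvtColor(c["color"],cv2.COLOR_BGR2GRAY).astype(int)
for v in (120,123,125,127,129,131,134,140,150,160,170,180,190,200,208,214,335,340,345,350,355):
    u=np.arange(300,341);row=g[v,300:341];w=u[row>150]
    zt=60
    if len(w)>2:
        p=[fray(c,x,v,60) for x in(w.min()-.5,w.max()+.5)]
        print(v,w.min(),w.max(),((p[0]+p[1])/2).round(1)[:2],np.linalg.norm(p[0]-p[1]).round(1))
    else: print(v,row[12:30])
cv2.imwrite("pics/w2.png",cv2.resize(c["color"][110:365,270:370],None,fx=3,fy=2.3,interpolation=cv2.INTER_CUBIC))
E
python3 c.py
```

```text
120 300 340 [525.7 192.7] 38.8
123 300 340 [525.2 189.9] 38.8
125 300 340 [524.9 188. ] 38.9
127 300 340 [524.6 186.1] 38.9
129 300 340 [524.3 184.2] 38.9
131 300 340 [524.  182.3] 38.9
134 300 340 [523.5 179.5] 39.0
140 300 340 [522.6 173.8] 39.1
150 300 340 [521.  164.3] 39.3
160 300 340 [519.5 154.7] 39.5
170 300 340 [517.9 145. ] 39.8
180 300 340 [516.3 135.1] 40.1
190 300 340 [514.6 125.2] 40.4
200 300 340 [513.  115.1] 40.8
208 302 326 [505.7 107.8] 25.0
214 313 326 [510.1 100.7] 14.1
335 [85 89 87 85 85 84 89 87 88 87 85 87 88 86 85 88 85 86]
340 300 340 [484.1 -63.6] 50.9
345 300 340 [482.7 -72.3] 51.5
350 300 340 [481.3 -81.2] 52.2
355 300 340 [479.8 -90.4] 52.9
```

View pics/w2.png

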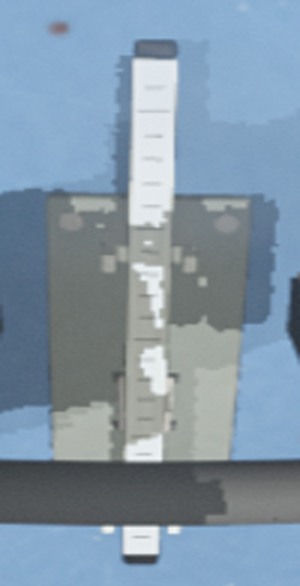

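The crop shows the bar's +y end face at about (321.7,127.4) in the full image, the +y fork prongs near rows 217–227 and the -y end near (317,354.5).

```bash
cat > d.py <<'E'
from h import *
c=camera("wrist");r=c["color"][:,:,2].astype(int)
P=[]
for v in range(138,196,3):
    w=np.arange(295,346)[r[v,295:346]>185]
    yy=fray(c,320,v,60)[1]; zt=74-0.089*(yy-17)
    p=[fray(c,x,v,zt) for x in(w.min()-.5,w.max()+.5)];P.append(np.r_[(p[0]+p[1])/2,np.linalg.norm(p[0]-p[1])])
P=np.array(P);k=np.polyfit(P[:,1],P[:,0],1);print("width",P[:,3].mean(),"line x=",k,"yaw",-np.degrees(np.arctan(k[0])))
for y in(20,100,140,150):print(y,np.polyval(k,y).round(1))
for u,v,z in((321.7,127.4,60),(317,354.8,86)):print("end",fray(c,u,v,z).round(1))
for u,v in((306,224),(333,220)):print("prong",fray(c,u,v,66).round(1))
print(read_state()["eef_pos"],read_state()["eef_rot"])
E
python3 d.py
```

```text
width 13.783663292708543 line x= [1.83358852e-01 4.91741512e+02] yaw -10.390272391961592
20 495.4
100 510.1
140 517.4
150 519.2
end [526.2 185.2  60. ]
end [480.3 -63.7  86. ]
prong [495.5  94.3  66. ]
prong [522.7  94.1  66. ]
[510.94812437 119.18119581 272.82916979] [ 3.14133788e+00 -8.29004817e-05  1.40541295e+00]
```

Request:
send_rows --series '[[[3.5, 17, -20], -0.7, -0.3], [[4, 17, -25], 0, -0.4], [[4, 16.3, -25], 0, -0.4], [[0, 0, -25], 0, -0.4], [[0, 0, -20], 0, -0.4], [[0, 0, -15], 0, -0.4], [[0, 0, -8.6], 0, -0.4], [[0, 0, 0], 0, -0.4], [[0, 0, 0], 0, -0.4]]'

```text
clock: 4.25
eef_pos: [522.9, 169.1, 134.7]
eef_rot: [3.141, -0.0, 1.392]
wrist_force: [0.4, 0.8, 0.2]
finger_gap: 66.1
finger_force: 0.0
```

```bash
cat > e.py <<'E'
from h import *
import sys
c=camera("wrist");r=c["color"][:,:,2].astype(int)
cv2.imwrite("pics/w3.png",c["color"][100:400,120:520])
s=read_state();print(s["eef_pos"],s["eef_rot"],s["wrist_force"])
s2=camera("side");cv2.imwrite("pics/s3.png",cv2.resize(s2["color"][120:280,220:400],None,fx=4,fy=3.5,interpolation=cv2.INTER_CUBIC))
E
python3 e.py
```

```text
[522.99184624 169.12330318 134.9502694 ] [ 3.14038424e+00 -5.66030700e-04  1.39220385e+00] [ 0.62370375  0.61629439 -0.67229666]
```

View pics/w3.png

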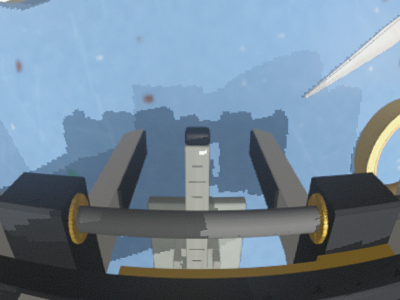

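The fingers are centred on the bar: pad edges at 146 and 249 in the crop, bar from 186 to 210. I'll grip lightly and check the force.

Request:
send_rows --series '[[[0, 0, 0], 0, 0.5], [[0, 0, 0], 0, 0.6], [[0, 0, 0], 0, 0.7], [[0, 0, 0], 0, 0.8], [[0, 0, 0], 0, 0.8], [[0, 0, 0], 0, 0.8], [[0, 0, 0], 0, 0.8]]' --squeeze 5

```text
clock: 5.05
eef_pos: [522.7, 169.0, 134.0]
eef_rot: [-3.142, -0.0, 1.392]
wrist_force: [-0.1, 1.2, 0.3]
finger_gap: 14.3
finger_force: 5.0
```

Request:
send_rows --series '[[[-0.5, -2.9, 0.26], 0, 0.8], [[-1, -5.8, 0.53], 0, 0.8], [[-1.2, -6.6, 0.6], 0, 0.8], [[-1.2, -6.6, 0.6], 0, 0.8], [[-1.2, -6.6, 0.6], 0, 0.8], [[-1.2, -6.6, 0.6], 0, 0.8], [[-0.9, -4.4, 0.4], 0, 0.8], [[-0.3, -2, 0.2], 0, 0.8], [[0, 0, 0], 0, 0.8], [[0, 0, 0], 0, 0.8]]'

```text
clock: 6.05
eef_pos: [515.1, 127.3, 137.8]
eef_rot: [-3.141, 0.001, 1.392]
wrist_force: [0.2, -1.2, 2.2]
finger_gap: 13.8
finger_force: 5.0
```

Request:
send_rows --series '[[[0, 0, 0], 0, 0.6], [[0, 0, 0], 0, 0.4], [[0, 0, 0], 0, 0.2], [[0, 0, 0], 0, 0.2], [[0, 0, 0], 0, 0.2], [[0, 0, 0], 0, 0.2], [[0, 0, 0], 0, 0.2], [[0, 0, 0], 0, 0.2], [[0, 0, 0], 0, 0.2], [[0, 0, 0], 0, 0.2]]'

```text
clock: 7.05
eef_pos: [515.1, 127.5, 137.8]
eef_rot: [-3.142, 0.0, 1.392]
wrist_force: [-0.4, 0.3, 0.2]
finger_gap: 37.7
finger_force: 0.0
```

```bash
cat > f.py <<'E'
from h import *
import sys
c=camera("side")
cv2.imwrite(f"pics/{sys.argv[1]}.png",cv2.resize(c["color"][150:270,250:370],None,fx=5,fy=5,interpolation=cv2.INTER_CUBIC))
# predicted end-face top centres for middle s along the stand and tilt
E0=np.array([494.5,16.5,60]);Y=np.array([.176,.984,0]);m=float(sys.argv[2])
for t in(-.089,0,.089):
    for s in(130,-130):
        q=E0+Y*(s+m)*np.cos(t)+np.array([0,0,14+(s+m)*np.sin(t)]);print(t,s,proj(c,q).round(1))
E
python3 f.py s4 0
```

```text
-0.089 130 [297.7 177.3]
-0.089 -130 [325.8 238.7]
0 130 [297.5 173.3]
0 -130 [325.8 243.2]
0.089 130 [297.3 169.4]
0.089 -130 [325.7 247.3]
```

View pics/s4.png

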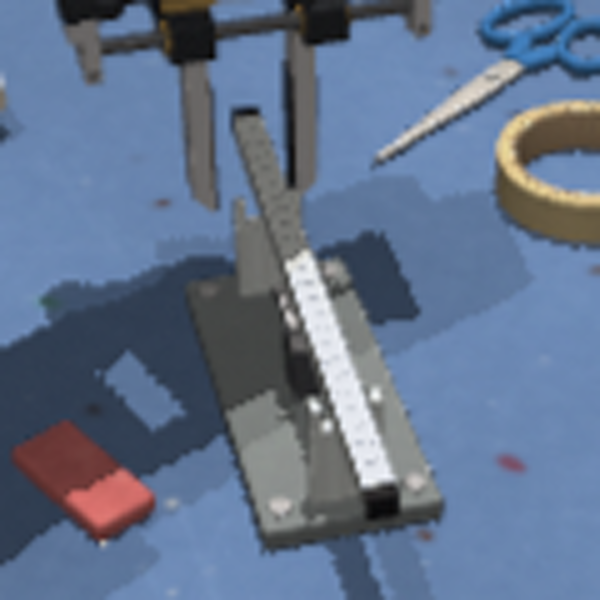

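The crop shows the bar's far top edge at full-image row about 171.4 and the near white/black boundary at about (326,247). So the +y end is now up, and I slid too far. Next I'll write a subpixel tilt measurement and check it against the starting picture, where the tilt is known to be -0.089.

```bash
cat > tilt.py <<'E'
from h import *
import sys
from scipy.optimize import fsolve
from scipy.ndimage import map_coordinates
CAP=3.
E0=np.array([494.5,16.5,60]);Y=np.array([.176,.984,0])
def pt(c,s,m,t): return proj(c,E0+Y*((s+m)*np.cos(t)-14*np.sin(t))+np.array([0,0,14*np.cos(t)+(s+m)*np.sin(t)]))
def prof(c,img,s0,m,t):
    a,b=pt(c,s0-40,m,t),pt(c,s0+40,m,t); d=b-a;n=np.array([-d[1],d[0]])/np.hypot(*d)
    k=np.linspace(0,1,321)
    P=np.mean([[map_coordinates(img[:,:,ch].astype(float),[(a[1]+k*d[1]+o*n[1]),(a[0]+k*d[0]+o*n[0])],order=1) for ch in range(3)] for o in(-.8,-.4,0,.4,.8)],axis=0)
    return a,d,k,P
def measure(c,img,m,t,verbose=0):
    for _ in range(4):
        a,d,k,P=prof(c,img,130,m,t); b=P[0]   # far: black->blue bench
        i=np.argmin(P[2][80:240])+80
        lev=(P[0][i]+P[0][min(i+60,320)])/2; j=i+np.argmax(P[0][i:]>lev); far=(a+k[j]*d)
        a,d,k,P2=prof(c,img,-130,m,t); r=P2[2]; i2=np.argmin(r[60:230])+60
        lev=(r[i2]+np.median(r[240:300]))/2; j=i2+np.argmax(r[i2:]>lev); near=(a+k[j]*d)
        f=lambda q:[pt(c,130,*q)[1]-far[1],pt(c,-130+CAP,*q)[1]-near[1]]
        m,t=fsolve(f,[m,t])
    if verbose: print(P[2][::8].round(),P2[2][::8].round())
    return m,t,far,near
if __name__=="__main__":
    c=camera("side")
    for mm,tt in eval(sys.argv[1]): print(*measure(c,c["color"],mm,tt,0))
    if len(sys.argv)>2: print("init",*measure(c,cv2.imread("pics/side0.png"),42,-.089,1))
E
python3 tilt.py "[(-2,.05),(0,.089),(0,0)]" 1
```

```text
-2.1157451274760835 0.06937808059287894 [297.63422525 171.01073116] [325.78068273 246.4687697 ]
-2.006332090402899 0.06881393566241854 [297.63657234 171.00607958] [325.75076682 246.40196998]
-2.142478416283501 0.06906265875906156 [297.64881492 171.02935978] [325.76906493 246.46276294]
[210. 208. 210. 212. 210. 204. 199. 200. 206. 210. 210. 208. 208. 206.
 200. 178. 136.  84.  55.  56.  68.  80.  88.  95.  98.  98.  99.  99.
  99.  99.  99.  99.  99. 100. 100. 101. 101. 101. 101. 100.  99.] [107. 105. 103. 102. 102. 108. 122. 142. 137. 127. 121.  91.  44.  18.
  15.  13.  13.  14.  17.  23.  32.  57. 103. 160. 205. 218. 218. 214.
 207. 194. 200. 216. 217. 215. 211. 208. 212. 217. 212. 206. 209.]
init 40.6865214574584 -0.09585246703374267 [294.19241745 169.99391168] [319.92753559 225.74577711]
```

Request:
send_rows --series '[[[0, 0, 6], 0, 0.2], [[0, 0, 6], 0, 0.2], [[0, 0, 0], 0, 0.2], [[0, 0, 0], 0, 0.6], [[0, 0, 0], 0, 0.8], [[0, 0, 0], 0, 0.8], [[0, 0, 0], 0, 0.8], [[0, 0, 0], 0, 0.8]]'

```text
clock: 7.95
eef_pos: [515.1, 127.5, 149.7]
eef_rot: [-3.141, 0.0, 1.392]
wrist_force: [-0.0, -1.1, 0.3]
finger_gap: 14.2
finger_force: 5.0
```

Request:
send_rows --series '[[[0.27, 1.5, 0.12], 0, 0.8], [[0.53, 2.9, 0.24], 0, 0.8], [[0.27, 1.5, 0.12], 0, 0.8], [[0, 0, 0], 0, 0.8], [[0, 0, 0], 0, 0.8], [[0, 0, 0], 0, 0.6], [[0, 0, 0], 0, 0.4]]'

```text
clock: 8.65
eef_pos: [516.3, 133.4, 150.4]
eef_rot: [3.141, -0.0, 1.392]
wrist_force: [-0.1, -0.7, -0.6]
finger_gap: 23.8
finger_force: 0.0
```

Request:
send_rows --series '[[[0, 0, 0], 0, 0.2], [[0, 0, 0], 0, 0.2], [[0, 0, 0], 0, 0.2], [[0, 0, 0], 0, 0.2], [[0, 0, 0], 0, 0.2], [[0, 0, 0], 0, 0.2], [[0, 0, 0], 0, 0.2], [[0, 0, 0], 0, 0.2], [[0, 0, 0], 0, 0.2], [[0, 0, 0], 0, 0.2]]'

```text
clock: 9.65
eef_pos: [516.2, 133.4, 150.3]
eef_rot: [3.142, -0.0, 1.392]
wrist_force: [0.2, 1.0, -0.2]
finger_gap: 38.0
finger_force: 0.0
```

```bash
python3 tilt.py "[(4,.05),(4,0)]"
```

```text
4.602089955970903 0.0714131080480091 [297.04453896 169.31179554] [324.87880425 244.18118652]
4.5504169725294625 0.07103451704847942 [297.04911061 169.33960175] [324.88537192 244.18172763]
```

Request:
send_rows --series '[[[0, 0, 0], 0, 0.6], [[0, 0, 0], 0, 0.8], [[0, 0, 0], 0, 0.8], [[0, 0, 0], 0, 0.8], [[0, 0, 0], 0, 0.8], [[0.28, 1.5, 0.13], 0, 0.8], [[0.42, 2.4, 0.22], 0, 0.8], [[0.42, 2.4, 0.22], 0, 0.8], [[0.28, 1.5, 0.13], 0, 0.8], [[0, 0, 0], 0, 0.8], [[0, 0, 0], 0, 0.8]]'

```text
clock: 10.8
eef_pos: [517.7, 141.4, 151.1]
eef_rot: [3.141, -0.0, 1.392]
wrist_force: [0.6, 1.8, 0.3]
finger_gap: 13.9
finger_force: 5.0
```

Request:
send_rows --series '[[[0, 0, 0], 0, 0.6], [[0, 0, 0], 0, 0.4], [[0, 0, 0], 0, 0.2], [[0, 0, 0], 0, 0.2], [[0, 0, 0], 0, 0.2], [[0, 0, 0], 0, 0.2], [[0, 0, 0], 0, 0.2], [[0, 0, 0], 0, 0.2], [[0, 0, 0], 0, 0.2], [[0, 0, 0], 0, 0.2], [[0, 0, 0], 0, 0.2], [[0, 0, 0], 0, 0.2]]'

```text
clock: 12.0
eef_pos: [517.6, 141.2, 151.0]
eef_rot: [-3.142, 0.0, 1.392]
wrist_force: [-0.2, 0.7, -0.2]
finger_gap: 37.9
finger_force: 0.0
```

```bash
python3 tilt.py "[(13,.05),(13,0)]"
```

```text
12.923451920357738 0.0709407237602666 [296.30606223 167.34551954] [323.79238281 241.2394587 ]
12.955557816771842 0.07023042154840123 [296.30326153 167.36872044] [323.78768093 241.19710747]
```

Request:
send_rows --series '[[[0, 0, 0], 0, 0.6], [[0, 0, 0], 0, 0.8], [[0, 0, 0], 0, 0.8], [[0, 0, 0], 0, 0.8], [[0, 0, 0], 0, 0.8], [[0.27, 1.5, 0.13], 0, 0.8], [[0.53, 2.9, 0.26], 0, 0.8], [[0.27, 1.5, 0.13], 0, 0.8], [[0, 0, 0], 0, 0.8], [[0, 0, 0], 0, 0.8]]'

```text
clock: 13.05
eef_pos: [518.7, 147.3, 151.6]
eef_rot: [3.141, -0.0, 1.392]
wrist_force: [-0.2, 0.5, -0.4]
finger_gap: 13.8
finger_force: 5.0
```

Request:
send_rows --series '[[[0, 0, 0], 0, 0.6], [[0, 0, 0], 0, 0.4], [[0, 0, 0], 0, 0.2], [[0, 0, 0], 0, 0.2], [[0, 0, 0], 0, 0.2], [[0, 0, 0], 0, 0.2], [[0, 0, 0], 0, 0.2], [[0, 0, 0], 0, 0.2], [[0, 0, 0], 0, 0.2], [[0, 0, 0], 0, 0.2], [[0, 0, 0], 0, 0.2], [[0, 0, 0], 0, 0.2]]'

```text
clock: 14.25
eef_pos: [518.7, 147.1, 151.5]
eef_rot: [-3.142, 0.0, 1.392]
wrist_force: [-0.2, -1.2, 1.2]
finger_gap: 37.6
finger_force: 0.0
```

```bash
python3 tilt.py "[(18,.05),(18,0)]"
```

```text
19.16368846771852 -0.041705874978912545 [295.8575267  171.16542076] [322.8006122  234.15274198]
19.138907073099503 -0.042221575204935045 [295.8725939  171.19538675] [322.79173794 234.13668096]
```

Request:
send_rows --series '[[[0, 0, -5], 0, 0.2], [[0, 0, -4], 0, 0.2], [[0, 0, 0], 0, 0.2], [[0, 0, 0], 0, 0.6], [[0, 0, 0], 0, 0.8], [[0, 0, 0], 0, 0.8], [[0, 0, 0], 0, 0.8], [[0, 0, 0], 0, 0.8], [[-0.14, -0.8, 0.02], 0, 0.8], [[-0.14, -0.8, 0.02], 0, 0.8], [[0, 0, 0], 0, 0.8], [[0, 0, 0], 0, 0.8]]'

```text
clock: 15.5
eef_pos: [518.4, 145.5, 142.6]
eef_rot: [3.142, -0.0, 1.392]
wrist_force: [0.6, 1.7, -1.4]
finger_gap: 13.9
finger_force: 5.0
```

Request:
send_rows --series '[[[0, 0, 0], 0, 0.6], [[0, 0, 0], 0, 0.4], [[0, 0, 0], 0, 0.2], [[0, 0, 0], 0, 0.2], [[0, 0, 0], 0, 0.2], [[0, 0, 0], 0, 0.2], [[0, 0, 0], 0, 0.2], [[0, 0, 0], 0, 0.2], [[0, 0, 0], 0, 0.2], [[0, 0, 0], 0, 0.2], [[0, 0, 0], 0, 0.2], [[0, 0, 0], 0, 0.2]]'

```text
clock: 16.7
eef_pos: [518.4, 145.5, 142.6]
eef_rot: [-3.142, 0.0, 1.392]
wrist_force: [-0.3, 1.1, 0.1]
finger_gap: 37.5
finger_force: 0.0
```

```bash
python3 tilt.py "[(17,.02),(18,0),(16,-.02)]"
```

```text
17.37913304810039 -0.007990939214303683 [295.95150109 169.91862408] [323.11756222 236.23655727]
17.4868928490132 -0.008289665548603796 [295.95500026 169.91002488] [323.09167077 236.18896147]
17.384281479936554 -0.007881908478425593 [295.95093248 169.91240861] [323.11711027 236.23985772]
```

Corrected reading is about +0.005 rad, so the bar is level. Next I'll rise straight up and go to the marker.

Request:
send_rows --series '[[[0, 0, 15], 0, 0.2], [[0, 0, 35], 0, 0.2], [[0, 0, 45], 0, 0], [[0, -20, 20], 0, -0.2], [[-1, -40, 0], 0, -0.2], [[-1, -45, 0], 0, -0.2], [[-2, -45, 0], 0, -0.2], [[-2, -45, 0], 0, -0.2], [[-2, -45, 0], 0, -0.2], [[-2, -45, 0], 0, -0.2], [[-2, -45, 0], 0, -0.2], [[-1, -40, 0], 0, -0.2]]'

```text
clock: 17.95
eef_pos: [504.9, -226.6, 257.7]
eef_rot: [3.141, 0.0, 1.392]
wrist_force: [0.9, 1.1, 0.3]
finger_gap: 56.6
finger_force: 0.0
```

Request:
send_rows --series '[[[0, -20, 0], 0, -0.2], [[0, -15, 0], 0, -0.2], [[0, 0, 0], 0, -0.2], [[0, 0, 0], 0, -0.2]]'

```text
clock: 18.35
eef_pos: [505.5, -258.8, 257.5]
eef_rot: [-3.141, -0.0, 1.392]
wrist_force: [-0.0, 0.4, 0.0]
finger_gap: 56.6
finger_force: 0.0
```

```bash
python3 tilt.py "[(17,.02),(18,0),(16,-.02)]"; python3 w.py w5 marker saddle; python3 - <<'E'
from h import *
s=read_state();print(s["eef_pos"],s["eef_rot"])
c=camera("wrist");T=np.array(c["camera_from_world"])
def fp(p):
    q=T@np.append(p,1);q=q[:3];r=np.hypot(q[0],q[1]);th=np.arctan2(r,q[2]);return np.array([c["cx"],c["cy"]])+q[:2]/r*th*c["fx"]
u,v=fp([505,-281,25]);print(u,v);u,v=int(u),int(v)
cv2.imwrite("pics/w5c.png",cv2.resize(c["color"][max(v-40,0):v+40,u-50:u+50],None,fx=7,fy=7,interpolation=cv2.INTER_CUBIC));print(max(v-40,0),u-50)
E
```

```text
17.582644154085955 -0.006552254114771032 [295.9447861  169.80802251] [323.08268329 236.23706824]
17.43784039998516 -0.006907247537580331 [295.9700453  169.85525708] [323.0894527  236.26693645]
17.486690639676134 -0.007235620166771111 [295.96620842 169.86042245] [323.08249186 236.23663453]
309.70691628693146 317.6539431083004 198.5891395645018 [[0.98, -0.17, -0.05, 519.97], [-0.18, -0.95, -0.27, -178.79], [0.0, 0.27, -0.96, 340.26]]
marker 0.58 [ 505.4 -278.9    3.4]
saddle 0.73 [ 502.  -275.3   10.3]
[ 505.64072516 -258.58000145  257.71554638] [ 3.14147643e+00 -1.72741862e-05  1.39333160e+00]
320.3023584950285 211.20719458840415
171 270
```

View pics/w5c.png

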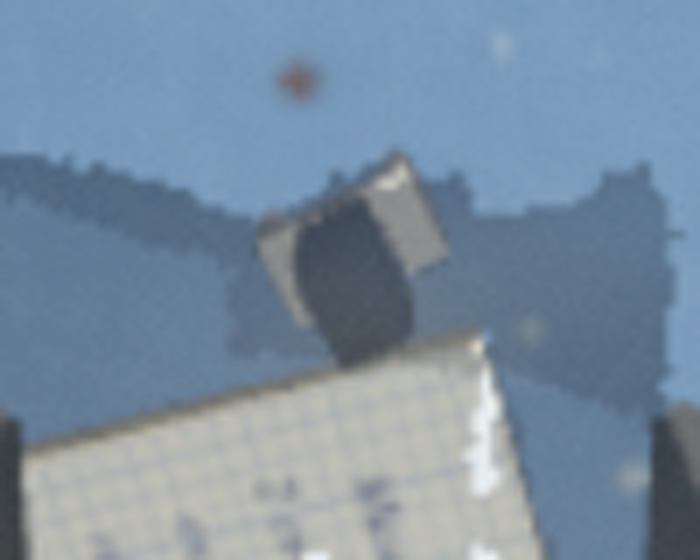

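The crop shows the marker's steel shoulders with corners at (262,237), (400,155), (445,250) and (308,325). The dark tab leans toward the bottom of the crop.

```bash
python3 - <<'E'
from h import *
c=camera("wrist")
Q=np.array([fray(c,270+x/7-.43,171+y/7-.43,15) for x,y in((262,237),(400,155),(445,250),(308,325))])[:,:2]
print(Q.round(1).tolist(),Q.mean(0));e=[Q[1]-Q[0],Q[2]-Q[3],Q[1]-Q[2],Q[0]-Q[3]]
for v in e: print(np.linalg.norm(v).round(1),np.degrees(np.arctan2(v[1],v[0])).round(1))
s=read_state();print(s["eef_pos"],s["joints"].round(2))
E
```

```text
[[491.5, -274.1], [515.0, -264.8], [519.4, -281.3], [496.0, -289.8]] [ 505.46247158 -277.49358771]
25.3 21.6
24.9 19.9
17.0 104.9
16.3 106.0
[ 505.58736053 -258.87325552  257.70798781] [-0.54  0.38  1.52  0.    1.24 -0.36]
```

Request:
send_rows --series '[[[0, -5, -10], 7.2, 0.1], [[0, -5, -15], 7.2, 0.1], [[0, -5, -20], 7.2, 0.1], [[0, -4.8, -20], 7.1, 0.1], [[0, 0, -20], 0, 0.1], [[0, 0, -15], 0, 0.1], [[0, 0, -15], 0, 0.1], [[0, 0, -13], 0, 0.1], [[0, 0, -8], 0, 0.1], [[0, 0, -5], 0, 0.1], [[0, 0, 0], 0, 0.1], [[0, 0, 0], 0, 0.1]]' --squeeze 8

```text
clock: 19.85
eef_pos: [505.6, -279.4, 117.0]
eef_rot: [3.141, 0.001, 1.893]
wrist_force: [0.5, 0.4, -0.3]
finger_gap: 42.3
finger_force: 0.0
```

```bash
python3 - <<'E'
from h import *
s=read_state();print(s["eef_pos"],s["eef_rot"],s["wrist_force"],s["finger_gap"])
c=camera("wrist")
cv2.imwrite("pics/w6.png",cv2.resize(c["color"][150:350,220:420],None,fx=3,fy=3,interpolation=cv2.INTER_CUBIC))
E
```

```text
[ 505.63981407 -279.42843264  117.0483886 ] [3.14112015e+00 5.94470753e-04 1.89304555e+00] [ 0.46744828  0.43158994 -0.25032348] 42.31922666166204
```

View pics/w6.png

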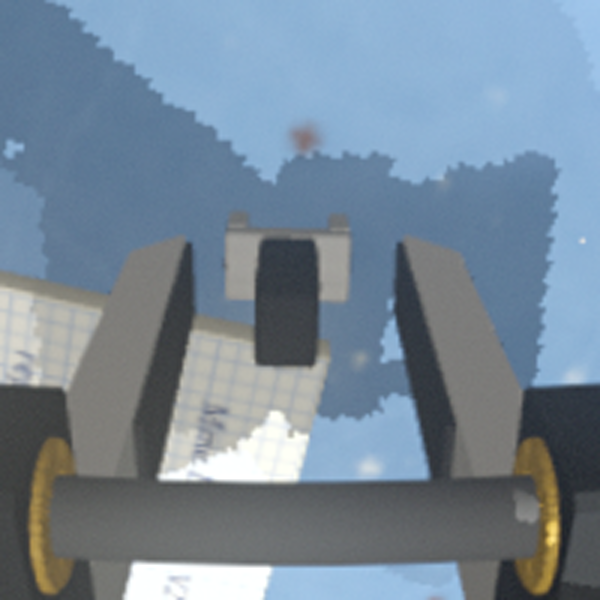

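The marker sits square between the fingers, about 1.5 mm left of centre: finger pads at 193 and 398 in the crop, marker from 226 to 350. I'll shift to centre on it and close.

Request:
send_rows --series '[[[-1.4, -0.5, 0], 0, 0.1], [[0, 0, 0], 0, 0.3], [[0, 0, 0], 0, 0.6], [[0, 0, 0], 0, 0.85], [[0, 0, 0], 0, 0.85], [[0, 0, 0], 0, 0.85], [[0, 0, 0], 0, 0.85]]'

```text
clock: 20.6
eef_pos: [504.0, -279.8, 116.6]
eef_rot: [-3.142, 0.0, 1.893]
wrist_force: [-0.1, -0.2, 0.7]
finger_gap: 11.9
finger_force: 8.0
```

```bash
cat > g.py <<'E'
from h import *
s=read_state();print(s["clock"],s["eef_pos"],s["eef_rot"],s["wrist_force"],s["finger_gap"])
R=cv2.Rodrigues(np.array([0,0,s["eef_rot"][2]]))[0]
ty=R@[0,-1,0];tx=np.cross(ty,[0,0,-1])
for n in("wrist","side","top"):
    c=camera(n)
    for t in("marker","saddle","edge","stand","fork"):
        for r in spot_point(t,c)[:1]:
            p=toworld(c,r["point"]);d=p-s["eef_pos"];print(n,t,round(r["confidence"],2),p.round(1),"rel tool x,y,z",(d@tx).round(1),(d@ty).round(1),d[2].round(1))
E
python3 g.py
```

```text
20.6 [ 504.0456263  -279.81729775  116.59403018] [-3.14159110e+00  2.65088964e-05  1.89303840e+00] [-0.11332826 -0.20226696  0.65523099] 11.871103957301692
wrist marker 0.77 [ 502.7 -280.8    5.2] rel tool x,y,z -0.5 -1.6 -111.4
wrist saddle 0.78 [ 498.8 -276.8   12.1] rel tool x,y,z 4.5 -4.0 -104.5
wrist stand 0.28 [ 504.2 -279.     2.6] rel tool x,y,z 0.8 0.4 -114.0
side marker 0.46 [ 505.3 -276.4   -2.3] rel tool x,y,z 2.9 2.3 -118.8
side saddle 0.46 [ 506.1 -278.2    9.3] rel tool x,y,z 0.8 2.5 -107.3
side edge 0.59 [491.4  15.3  63.2] rel tool x,y,z 284.0 81.4 -53.4
side stand 0.66 [494.   14.5  -4.9] rel tool x,y,z 282.3 83.7 -121.5
side fork 0.68 [513.8  91.6  50.5] rel tool x,y,z 349.2 126.8 -66.1
top edge 0.85 [498.7  15.6  59.4] rel tool x,y,z 281.9 88.5 -57.2
top stand 0.65 [493.4  16.4   3.5] rel tool x,y,z 284.3 83.7 -113.1
top fork 0.69 [505.8  85.9  50. ] rel tool x,y,z 346.3 117.5 -66.5
```

Request:
send_rows --series '[[[0, 0, 10], 0, 0.85], [[0, 0, 25], 0, 0.85], [[0, 0, 35], -3, 0.85], [[-1, 20, 30], -4, 0.85], [[-1, 35, 8.4], -4, 0.85], [[-1, 40, 0], -4, 0.85], [[-1.5, 40, 0], -4, 0.85], [[-1, 40, 0], -4, 0.85], [[-1, 40, 0], -4, 0.85], [[-1, 40, 0], -1.7, 0.85], [[-1, 28, 0], 0, 0.85], [[-1, 13, 0], 0, 0.85]]'

```text
clock: 22.7
eef_pos: [494.3, 18.1, 225.7]
eef_rot: [3.141, -0.0, 1.394]
wrist_force: [-1.3, -0.4, -0.1]
finger_gap: 11.8
finger_force: 8.0
```

Request:
send_rows --series '[[[0, 0, 0], 0, 0.85], [[0, 0, 0], 0, 0.85], [[0, 0, 0], 0, 0.85]]'

```text
clock: 23.0
eef_pos: [494.6, 15.1, 225.0]
eef_rot: [-3.142, 0.0, 1.391]
wrist_force: [-0.8, 0.1, -0.8]
finger_gap: 12.2
finger_force: 8.0
```

```bash
python3 tilt.py "[(17,.02),(16,-.02)]"; python3 - <<'E'
from h import *
s=read_state();print(s["clock"],s["eef_pos"],s["eef_rot"],s["finger_gap"])
c=camera("wrist");I=c["color"];cv2.imwrite("pics/w7.png",I)
b=regions_of("bar",c)
for r in b[:2]:
    m=r["mask"];print(r["confidence"],m.sum());P=[]
    for v in range(0,400,6):
        w=np.nonzero(m[v])[0]
        if len(w)>3:
            p=[fray(c,x,v,74) for x in(w.min()-.5,w.max()+.5)];P.append(np.r_[v,(p[0]+p[1])[:2]/2,np.linalg.norm(p[0]-p[1]),w.min(),w.max()]);
    P=np.array(P);print(P.round(1))
for t in("marker","saddle","edge","fork","stand"):
    for r in spot_point(t,c)[:1]:print(t,round(r["confidence"],2),toworld(c,r["point"]).round(1))
E
```

```text
17.115835803718387 -0.004445068558286281 [295.9702161  169.80760318] [323.158637   236.48038463]
17.132332813421147 -0.0045042732113058865 [295.98131679 169.80688814] [323.14497822 236.47246309]
23.05 [494.62067169  15.06709874 224.97545575] [-3.14153742e+00  1.35038573e-04  1.39066482e+00] 12.092691873041645
0.8 4447
[[ 30.  521.4 158.   14.9 309.  328. ]
 [ 36.  520.2 153.3  14.1 309.  327. ]
 [ 42.  519.  148.6  14.8 308.  327. ]
 [ 48.  518.2 144.   16.3 307.  328. ]
 [ 54.  517.  139.4  15.6 307.  327. ]
 [ 60.  516.1 134.8  14.1 308.  326. ]
 [ 66.  515.7 130.1  14.8 308.  327. ]
 [ 72.  514.8 125.6  14.8 308.  327. ]
 [ 78.  514.  121.1  14.8 308.  327. ]
 [ 84.  512.8 116.6  14.1 308.  326. ]
 [ 90.  512.4 112.1  14.8 308.  327. ]
 [ 96.  511.6 107.6  14.8 308.  327. ]
 [102.  511.1 103.1  14.1 309.  327. ]
 [108.  510.3  98.6  14.1 309.  327. ]
 [114.  509.5  94.1  14.2 309.  327. ]
 [120.  508.7  89.7  14.2 309.  327. ]
 [126.  507.9  85.2  14.2 309.  327. ]
 [132.  507.1  80.8  14.3 309.  327. ]
 [138.  505.9  76.4  15.  308.  327. ]
 [144.  505.5  71.8  14.3 309.  327. ]

[... 165 characters left out ...]
02.1  48.9  14.6 310.  328. ]
 [180.  501.3  44.2  14.7 310.  328. ]
 [186.  500.4  39.5  14.7 310.  328. ]
 [192.  499.6  34.8  14.8 310.  328. ]
 [198.  498.   30.1  14.9 309.  327. ]
 [204.  496.7  25.4  14.2 309.  326. ]
 [210.  496.2  20.4  13.5 310.  326. ]
 [216.  495.3  15.5  13.6 310.  326. ]
 [222.  494.4  10.4  13.6 310.  326. ]
 [276.  486.  -38.8  13.8 311.  326. ]
 [282.  484.9 -44.8  13.9 311.  326. ]
 [288.  483.4 -50.9  13.2 311.  325. ]
 [294.  482.7 -57.3  14.2 311.  326. ]
 [300.  481.5 -63.8  14.4 311.  326. ]
 [306.  479.8 -70.3  13.7 311.  325. ]]
marker 0.9 [492.3  15.3 114.1]
saddle 0.68 [493.3  19.1 118.6]
edge 0.64 [495.3  18.2  57.8]
stand 0.79 [491.5  16.6  -1.5]
```

View pics/w7.png

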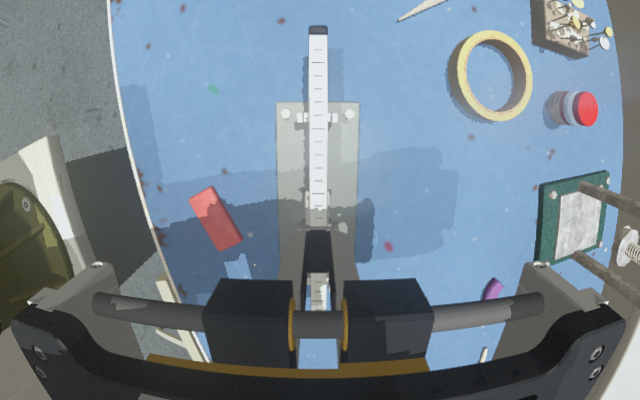

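The view shows the marker held over the bar. The bar's +y end is at (318,30), the fork prongs near row 118 and the base's far edge at row 102. I'll locate the edge along the bar from the fork and the base.

```bash
python3 - <<'E'
from h import *
c=camera("wrist");g=cv2.cvtColor(c["color"],cv2.COLOR_BGR2GRAY).astype(int)
Y=np.array([.175,.9846])
for u in(299,302,305,332,335): print(u,g[106:130,u])
print("plate L",g[180:236:2,306],"R",g[180:236:2,331])
r=c["color"][:,:,2].astype(int)
for u in(285,295,345,352):
    col=r[92:112,u]; v=92+np.argmax(np.diff(col))+1 ; print("base edge",u,v,col[::2],(fray(c,u,v-.5,12)[:2]-90*Y).round(1), "s->", (fray(c,u,v-.5,12)[:2]@Y-90).round(1))
for v in(113,116,118,120,123): print(v,"fork s-75",(fray(c,302,v,66)[:2]@Y-75).round(1),(fray(c,334,v,66)[:2]@Y-75).round(1))
for v in(188,190,192,194,224,226,228):print(v,"plate s",(fray(c,331,v,60)[:2]@Y).round(1))
print("tcp s",read_state()["eef_pos"][:2]@Y, "pt(494.3,16.3)",np.array([494.3,16.3])@Y)
E
```

```text
299 [204 203 203 202 201 201 201 211 226 237 236 236 236 236 236 237 236 217
 153 148 152 152 151 154]
302 [205 204 204 203 202 202 201 201 213 226 224 224 225 229 229 230 226 203
 153 151 152 152 151 156]
305 [149 148 148 147 149 160 166 194 220 231 232 232 231 230 231 231 215 186
 155 151 152 154 154 155]
332 [189 190 189 189 189 190 188 185 198 209 209 207 206 204 203 205 203 192
 161 167 169 185 189 189]
335 [190 192 190 191 191 189 190 192 216 235 235 235 235 235 235 235 235 217
 171 188 189 189 188 187]
plate L [131 129 128 128 129 125 183 210 210 208 209 208 209 180 145 147 145 145
 145 145 143 143 142 109 114 115  69  67] R [179 179 178 179 179 165 144 147 158 174 173 172 172 152 129 126 124 148
 129 119 106 101 108 120 107 112 109 104]
base edge 285 103 [142 141 141 140 142 160 196 200 200 225] [465.1  22.9] s-> 104.0
base edge 295 103 [144 143 143 145 143 161 198 199 199 199] [474.3  21.1] s-> 103.8
base edge 345 103 [143 144 146 146 146 144 193 201 199 199] [520.7  12.8] s-> 103.8
base edge 352 104 [144 145 145 143 146 145 190 199 198 209] [527.1  10.9] s-> 102.9
113 fork s-75 108.6 108.6
116 fork s-75 106.3 106.2
118 fork s-75 104.7 104.7
120 fork s-75 103.1 103.1
123 fork s-75 100.8 100.7
188 plate s 122.3
190 plate s 120.6
192 plate s 118.9
194 plate s 117.2
224 plate s 90.8
226 plate s 88.9
228 plate s 87.1
tcp s 102.38697161746045 pt(494.3,16.3) 102.55148
```

Request:
send_rows --series '[[[0.4, 0, -6], 0, 0.85], [[0.4, 0, -10], 0, 0.85], [[0, 0, -8], 0, 0.85], [[0, 0, -5], 0, 0.85], [[0, 0, -3], 0, 0.85], [[0, 0, -2], 0, 0.85], [[0, 0, -2], 0, 0.85], [[0, 0, -2], 0, 0.85], [[0, 0, 0], 0, 0.85], [[0, 0, 0], 0, 0.85], [[0, 0, 0], 0, 0.85]]'

```text
clock: 24.55
eef_pos: [495.4, 16.2, 187.1]
eef_rot: [3.141, -0.0, 1.392]
wrist_force: [-0.9, -0.2, -0.3]
finger_gap: 11.9
finger_force: 8.0
```

```bash
python3 tilt.py "[(17,.02)]"; python3 - <<'E'
from h import *
s=read_state();print(s["clock"],s["eef_pos"],s["wrist_force"])
c=camera("wrist");cv2.imwrite("pics/w8.png",cv2.resize(c["color"][170:330,230:410],None,fx=4,fy=3.7,interpolation=cv2.INTER_CUBIC))
E
```

```text
28.89607677311907 0.09830926080995694 [294.90809197 162.282538  ] [321.77186449 236.78013455]
24.6 [495.36959828  16.20943869 187.10655738] [-0.26813657 -0.25836966 -0.04297471]
```

View pics/w8.png

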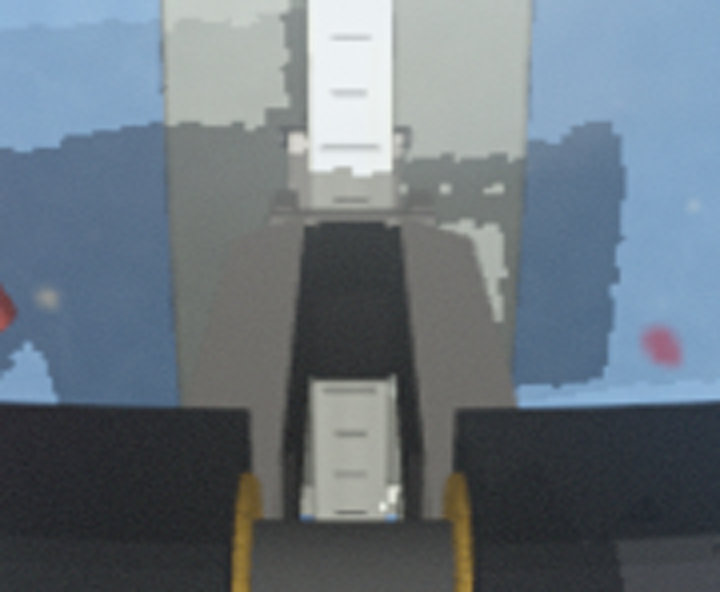

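The marker is centred on the bar: shoulders from 272 to 435 in the crop, bar from 308 to 392, with no contact force. I'll lower it to just above seating and release.

Request:
send_rows --series '[[[0, 0, -2], 0, 0.85], [[0, 0, -1.5], 0, 0.85], [[0, 0, -1], 0, 0.85], [[0, 0, -0.7], 0, 0.85], [[0, 0, -0.5], 0, 0.85], [[0, 0, 0], 0, 0.85], [[0, 0, 0], 0, 0.85]]'

```text
clock: 25.35
eef_pos: [495.3, 16.2, 181.3]
eef_rot: [3.142, -0.0, 1.392]
wrist_force: [-0.0, 0.4, -0.0]
finger_gap: 12.1
finger_force: 8.0
```

Request:
send_rows --series '[[[0, 0, -0.4], 0, 0.85], [[0, 0, 0], 0, 0.85], [[0, 0, 0], 0, 0.7], [[0, 0, 0], 0, 0.65], [[0, 0, 0], 0, 0.6], [[0, 0, 0], 0, 0.5], [[0, 0, 0], 0, 0.4], [[0, 0, 0], 0, 0.4], [[0, 0, 0], 0, 0.4], [[0, 0, 3], 0, 0.4], [[0, 0, 8], 0, 0.4], [[0, 0, 15], 0, 0.4]]'

```text
clock: 26.55
eef_pos: [495.1, 16.2, 207.0]
eef_rot: [-3.14, 0.0, 1.392]
wrist_force: [0.3, -0.8, 0.4]
finger_gap: 28.2
finger_force: 0.0
```

Request:
send_rows --series '[[[0, 0, 25], 0, 0.4], [[0, 0, 30], 0, 0.4], [[0, 0, 30], 0, 0.4], [[-20, 20, 20], 0, 0.4], [[-20, 30, 0], 0, 0.4], [[-10, 40, 0], 0, 0.4], [[0, 40, 0], 0, 0.4], [[0, 30, 0], 0, 0.4], [[0, 0, 0], 0, 0.4], [[0, 0, 0], 0, 0.4]]'

```text
clock: 27.55
eef_pos: [445.2, 176.4, 312.3]
eef_rot: [3.141, -0.0, 1.393]
wrist_force: [-0.5, -0.8, 0.2]
finger_gap: 28.1
finger_force: 0.0
```

```bash
python3 tilt.py "[(17,.02),(17,-.02)]"; python3 g.py | grep -E "marker|saddle|^[0-9]"
```

```text
17.64260848773384 -0.00794257079593278 [295.95359071 169.86091547] [323.06093783 236.15537784]
17.63217496868144 -0.007915706814096798 [295.95445776 169.86184348] [323.06234009 236.15989039]
27.6 [445.29660084 175.78678534 312.19678097] [3.14134513e+00 2.33943645e-05 1.39226840e+00] [-0.25094551  0.67316942  0.04494386] 28.48826805034212
wrist marker 0.64 [509.2  92.1  52.5] rel tool x,y,z -71.0 77.8 -259.7
side marker 0.63 [495.2  17.7  63.3] rel tool x,y,z -146.7 77.2 -248.9
side saddle 0.61 [498.5  14.2  72.6] rel tool x,y,z -149.6 81.0 -239.6
top marker 0.42 [495.3  15.1  64.9] rel tool x,y,z -149.3 77.7 -247.3
top saddle 0.59 [495.   16.9  70.8] rel tool x,y,z -147.5 77.2 -241.4
```

```bash
python3 -c "from cell import sign_off; print(sign_off())"
```

```text
the job is handed in; nothing more can be done
None
```

I handed the job in at about 28 s: the bar balances within about 0.01 rad of level by my side-camera estimate, with the marker seated on it over the knife edge; the wax block, tape roll and plaster cast were never approached.

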